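Bring the pepper mill round to the front of the locking spice carousel

ROBOT

A 6-joint arm with a two-finger parallel gripper is mounted at the origin on a cart in front of the work surface, level with it; the furniture and walls round the work are solid. World frame = base frame: x ahead of the robot, y to its left, z up, the work surface at z = 0. Lengths are in mm, angles in rad, forces in N, time in s.
With the tool pointing down it reaches from about 350 to 875 mm from the base axis. Payload 4.2 kg.
Tool frame: the origin (TCP) lies at the very end of the fingers, on their centre line; the grasp point (between the pads) lies 19 mm behind it; z points along the fingers, y is the line along which they close (so a half turn about z gives the same grasp; the last joint's range is limited). The gripper opens to 85 mm and grips with 20 to 120 N. Pads are 22 mm wide; open, the fingers measure 114 mm over their backs; the gripper's body (76 mm by 85 mm) begins 54 mm behind the grasp point. The pads swing forward as they close: fully open they stand 13 mm farther back than shut.
Start: joints at [0.259, 0.385, 0.008, 0, -1.194, -0.259], TCP at [624.979, 0.025, 231.312] pointing down, gripper open.
Joint ranges: [-3.14, 3.14], [-1.21, 2.06], [-1.07, 1.41], [-3.16, 2.05], [-2.99, -0.16], [-3.1, 3.1]. Speed limits (rad/s): [2.79, 2.79, 3.14, 3.14, 3.14, 3.14].

INTERFACE

Orientations are given as a unit quaternion [x, y, z, w].
In Python, from bench import arm gives the robot as it stands. The module is installed in compiled form; this text tells all that it offers.
- The arm moves only by the tool drive_tool, never from a script. Its argument "targets" is a list of rows, each a list of 5 numbers: the closure, from -1 (fully open) to 1 (shut), then the shift along the tool's x, y, z in mm, then the turn about the tool's z in degrees. In form: [[grip, tx, ty, tz, roll], ...]. A call has 1 to 12 rows; each row is the pose to reach, as a shift and turn from the pose commanded when the call began, along the tool's axes at that moment; what a row does not reach only later rows make up. A row lasts 1/10 s, in which the tool goes at most 50 mm and 8.59 degrees, less where a joint would pass 70% of its speed; a pose out of reach is approached as far as the arm can. A call with a gripper value outside its range is refused whole. The fingers move at their own pace and stop on an object; the grip force is fixed at half the most. Time passes only in rows, so rows that repeat a pose let the fingers close. It gives the time, the measured TCP pose, the force, the opening and the grip force at its end, in the units of the state.
- arm.read_state(): the state, without advancing time (a new reading comes with each control period).
- arm.get_image(name): name is "scene" or "side" or "wrist"; returns the picture (400x640x3 uint8, blue, green, red); there is no depth.
- arm.camera_params(name): a dict with "fov_y" (degrees; the focal length in pixels is half the picture's height over the tangent of half this angle, whatever the lens; pixels are square), "cx", "cy" (the principal point, pixels), "rvec" (rotation vector, rad) and "tvec" (3), from world to camera coordinates, as OpenCV has them; the wrist camera has in their place "tool_from_camera" (4x4, takes a point from camera to tool coordinates, whose origin is the TCP and whose axes are the flange's). Camera axes: x right, y down, z forward; pixel columns grow to the right and rows downward; lengths in mm; the calibration is good to about 2 mm. A picture is of the moment at which its call begins: read the wrist's pose just before it. camera_params takes no time and is no camera call.
- arm.job_done(): hands the job in; it is judged then, once.
The state is a dict: "clock": time; "joints": joint angles; "joint_vel": joint speeds; "joint_efforts": joint torques, N m; "position": TCP position; "ee_rot": TCP orientation; "contact_force": force on the tool from outside, world axes, zero at the start; "wrist_torque": the same for the moment, N m; "gripper_width": finger opening in mm; "grasp_force": force on a finger pad.
Only numpy, scipy, OpenCV 4.12 (cv2) and the standard library are available. Lean on these libraries where they do the work, as an engineer would, in place of code of your own. Each camera call takes 0.05 s, during which the arm holds its last target. There are 200 camera calls.

TASK

The spice carousel is locked by a slide bolt at its front. Push the bolt's thumb peg outwards with a fingertip (do not pinch it) to draw the bolt fully back, push the turntable round by the hollows of its scalloped rim until the pepper mill stands at the front, directly behind the bolt, then push the bolt fully home again so that the carousel is locked there. Turn it gently, so that the mill and jars ride round standing upright; do not touch or lift them, and leave the other things on the worktop where they are.

Things in the scene. Friction and masses are not known exactly. Their poses are not given: they have to be found in the camera images.
- carousel: Fixed stand of the spice carousel: a low black round foot with a black tongue, 60 mm wide, reaching out from under the turntable at its FRONT to carry the slide bolt; it ends 226 mm from the axis, at most 33 mm high. Origin: on the turntable's axis, at worktop height. Its -x axis points to the carousel's front (the bolt), roughly at the robot; z up. Does not move.
- turntable (a joint): Angle of the turntable on its stand (rad): 0 at the start, growing counter-clockwise seen from above. It turns either way, up to a full turn, and only while the bolt is drawn back. It is stiff enough (0.1 N m, about 1 N at the rim) to stay where it is left. At every multiple of 30 degrees (0.5236 rad) a scallop of the rim faces the bolt.
- axis_top (a point): Centre of the turntable's top, on the axis. The turntable is a round pale wooden board 300 mm across, its underside 14 mm and its top 36 mm above the worktop, with an upright scalloped edge and a small steel cap, 24 mm across, in the middle. Axes as the stand's.
- rim_hollow (a point): Deepest point, at the top edge, of one of the 12 equal round scallops (fingertip hollows) in the turntable's rim: 130 mm from the axis. One every 30 degrees, each 49 mm wide at the rim, 20 mm deep, cut right through the 22 mm thick board; lobes between them are 29 mm wide at the rim. This one faces the bolt at the start and turns with the turntable.
- lock_bolt (a joint): How far the slide bolt is drawn back (m): 0 = fully home, its nose in the scallop at the front, turntable locked (about 2 degrees of play); 0.024 = fully drawn back towards the front, away from the turntable (the nose is clear of the rim from 0.020). A friction of 2 N keeps it where it is left.
- bolt_nose (a point): Tip of the bolt's nose, 21 mm above the worktop. The bolt is a flat steel bar 40 mm wide, 14 to 30 mm above the worktop, with a half-round nose, sliding along the carousel's x axis in a black channel. Pushed in with a scallop within about 5 degrees of it, the nose turns the turntable those last degrees by itself.
- peg_top (a point): Top centre of the black upright thumb peg on the bolt, by which the bolt is pushed either way: round, 16 mm thick (18 mm at the head), standing from 30 to 68 mm above the worktop (32 mm higher than the turntable's top). 192 mm from the axis with the bolt home (34 mm free between peg and rim), 216 mm with it drawn back. Moves with the bolt.
- front_place (a point): The front place of the turntable, directly behind the bolt, where the pepper mill must end: fixed on the stand, 60 mm from the axis towards the bolt, at the height of the turntable's top (36 mm above the worktop).
- mill: The pepper mill: turned dark-wood mill, 58 mm across the foot, 170 mm high, much the tallest thing on the turntable. Stands loose on the turntable, its centre about 60 mm from the axis, in one of six places 60 degrees apart; at the start 60 or 120 degrees to the left or right of the front. Origin: centre of its underside.
- jar_front: Bystander on the turntable: a round spice jar, 44 mm across and 105 mm high, standing loose 60 mm from the axis. Origin: centre of its underside. Not to be touched; it rides round with the turntable.
- jar_one: Bystander on the turntable: a round spice jar, 45 mm across and 106 mm high, standing loose 60 mm from the axis. Origin: centre of its underside. Not to be touched; it rides round with the turntable.
- jar_two: Bystander on the turntable: a round spice jar, 44 mm across and 105 mm high, standing loose 60 mm from the axis. Origin: centre of its underside. Not to be touched; it rides round with the turntable.
- jar_three: Bystander on the turntable: a round spice jar, 45 mm across and 106 mm high, standing loose 60 mm from the axis. Origin: centre of its underside. Not to be touched; it rides round with the turntable.
- jar_back: Bystander on the turntable: a short round jar with a flat lid, 46 mm across and 85 mm high, standing loose 60 mm from the axis. Origin: centre of its underside. Not to be touched; it rides round with the turntable.
- mug: Bystander on the worktop, to be left alone: mug, 86 x 116 mm with its handle, 101 mm high. Origin: centre of its underside.
- teabox: Bystander on the worktop, to be left alone: tea box, 64 x 142 mm, 75 mm high. Origin: centre of its underside.
- tape: Bystander on the worktop, to be left alone: roll of tape lying flat, 96 mm across, 25 mm high. Origin: centre of its underside.
- keyring: Bystander on the worktop, to be left alone: bunch of keys lying flat, about 110 x 120 mm, 8 mm high. Origin: centre of its underside.
- spoon: Bystander on the worktop, to be left alone: teaspoon lying flat, 132 x 26 mm, 9 mm high. Origin: centre of its underside.
- lemon_one: Bystander on the worktop, to be left alone: lemon, 71 x 53 mm, 51 mm high. Origin: centre of its underside.
- peg: Bystander on the worktop, to be left alone: wooden clothes peg lying flat, 15 x 72 mm, 12 mm high. Origin: centre of its underside.
There are look-alikes about, which are no part of the job. What is shaped like the mill but pink or red is not meant.

How it is judged:
By the outcome, as a careful person would: the job done as asked, in the order asked, and still so for the second after the job is handed in, with the robot touching nothing.
It also fails if it takes over 72 s, if anything falls off the work surface, if the arm or the gripper's body presses on something with over 40 N, if the wrist force passes 120 N, or if a joint passes its speed limit or range.

## Working session

There is one attempt and no reset: what is moved stays moved. The work goes in short steps, Python scripts to look and compute and a tool call to move; the robot and the scene stay as the last step left them, time stands still between calls to the robot, and variables do not carry over. Pictures are saved under pics/ and viewed, at most 10 in all, crops included, and the job is handed in when it is done.

Besides the shell and the picture viewer there is one more tool, called after "Request:" as name(argument=value, ...), one argument or row to a line, values as JSON. drive_tool: Moves the arm, as the interface text tells. Its arguments: {"type":"object","properties":{"targets":{"type":"array","items":{"type":"array","items":{"type":"number"}}}},"required":["targets"]}

```bash
mkdir -p pics
python3 - <<'E'
from bench import arm
import cv2
s=arm.read_state();print(s)
for n in("scene","side"):
    cv2.imwrite(f"pics/{n}0.png",arm.get_image(n));print(arm.camera_params(n))
E
```

```text
{'clock': 0.0, 'joints': array([ 2.58568346e-01,  3.85562110e-01,  6.63406849e-03, -5.31316680e-04,
       -1.19399187e+00, -2.58623476e-01]), 'joint_vel': array([ 0.00070955, -0.00124027, -0.00082358, -0.00051866,  0.00069866,
        0.00022627]), 'joint_efforts': array([-9.55001960e-04, -3.92286408e+01,  1.88399577e+01,  4.18616563e+00,
       -4.72148502e-03,  8.27910434e-07]), 'position': array([6.24417469e+02, 8.91467924e-03, 2.30216658e+02]), 'ee_rot': array([-0.70701756,  0.70719515,  0.00074728, -0.00079369]), 'contact_force': array([-0.31525275, -0.18911108,  0.09447443]), 'wrist_torque': array([-0.0220667 , -0.03737423, -0.06248062]), 'grasp_force': 0.0, 'gripper_width': 85.46348641253928}
{'fov_y': 50.00419999306503, 'cx': 316.89979965288177, 'cy': 198.22455582518702, 'rvec': array([ 1.01254654, -2.29411824,  1.14757046]), 'tvec': array([ 267.89117423,  336.41303598, 1125.15637841])}
{'fov_y': 48.77339759756417, 'cx': 320.52041683416866, 'cy': 197.82871364118188, 'rvec': array([ 1.93871966, -1.97889111,  0.49005707]), 'tvec': array([ -63.9492215 ,  510.77851827, 1069.31532691])}
```

View pics/scene0.png

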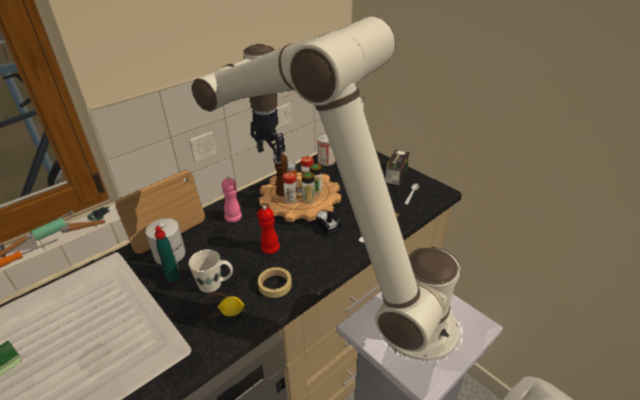

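View pics/side0.png

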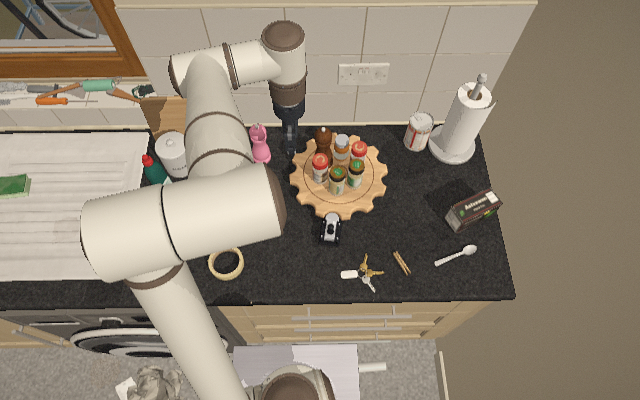

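The side view shows the carousel centred near (338,177), the bolt near (331,228), and the dark mill at the back left near (323,140). I'll enlarge it.

```bash
python3 - <<'E'
import cv2
a=cv2.imread("pics/side0.png")[115:255,265:425]
cv2.imwrite("pics/c1.png",cv2.resize(a,None,fx=4.2,fy=4.2,interpolation=cv2.INTER_CUBIC))
E
cat > h.py <<'E'
import numpy as np,cv2
from bench import arm
def cam(n):
    p=arm.camera_params(n);f=200/np.tan(np.radians(p["fov_y"]/2))
    return np.array([[f,0,p["cx"]],[0,f,p["cy"]],[0,0,1]]),np.array(p["rvec"]),np.array(p["tvec"])
def ray(n,u,v,z):
    K,r,t=cam(n);R=cv2.Rodrigues(r)[0];d=R.T@np.linalg.inv(K)@[u,v,1];c=-R.T@t
    return c+d*(z-c[2])/d[2]
def proj(n,P):
    K,r,t=cam(n);return cv2.projectPoints(np.array(P,float).reshape(-1,1,3),r,t,K,None)[0].reshape(-1,2)
E
```

```text
(no output)
```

View pics/c1.png

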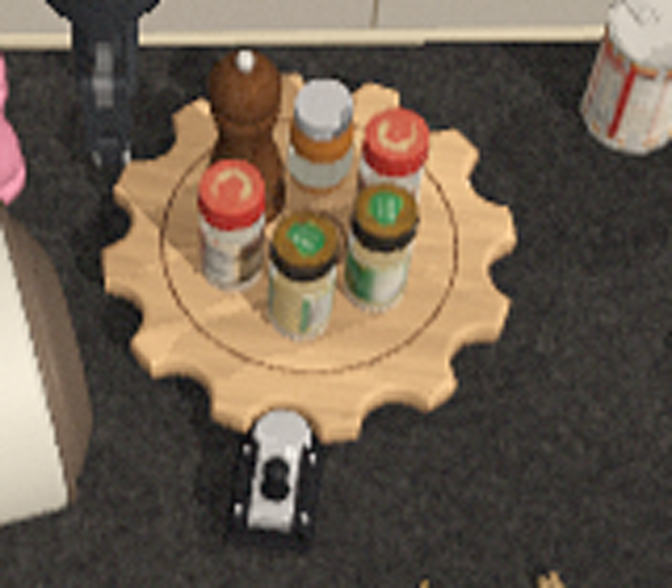

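The crop shows the mill two places left of the front (120° left, at the back left), so the table must turn about +120°. The peg top is near crop (276,470). The ring spans x from 160 to 459 and its lowest point is (310,372).

```bash
cat >> h.py <<'E'
def outline(x,y,yaw,ang,z=36,n=721):
    t=np.linspace(0,2*np.pi,n); r=np.full(n,150.)
    d=(t-np.pi-ang+np.pi/12)%(np.pi/6)-np.pi/12
    R=25.0;c=155.0; s=R*R-(c*np.sin(d))**2
    r=np.where(s>0,np.minimum(150,c*np.cos(d)-np.sqrt(np.maximum(s,0))),150)
    return np.c_[x+r*np.cos(t+yaw),y+r*np.sin(t+yaw),np.full(n,z)]
E
python3 - <<'E'
from h import *
from scipy.optimize import least_squares
px=lambda a,b:(265+a/4.2,115+b/4.2)
ring=[(160,240),(459,240),(310,372),(200,322),(420,322),(430,190)]
Q=np.array([ray("side",*px(*p),36)[:2] for p in ring])
r=least_squares(lambda p:np.hypot(*(Q-p[:2]).T)-p[2],[650,0,100]);print(r.x,r.fun.round(1))
P=ray("side",*px(276,468),68);c=r.x[:2];d=c-P[:2];print(P,np.hypot(*d),np.degrees(np.arctan2(d[1],d[0])))
# refine with contour of wood colour vs model
im=cv2.imread("pics/side0.png");hsv=cv2.cvtColor(im,cv2.COLOR_BGR2HSV)
dt=cv2.distanceTransform(255-cv2.Canny(im,60,150),cv2.DIST_L2,5)
def cost(p):
    yaw=np.arctan2(*(p[:2]-[p[2],p[3]])[::-1])
    o=outline(p[0],p[1],yaw,0);uv=proj("side",o).astype(np.float32)
    e=cv2.remap(dt,uv[None,:,0].copy(),uv[None,:,1].copy(),cv2.INTER_LINEAR)[0]
    return np.r_[np.minimum(e,4)/10,(proj("side",[p[2],p[3],68])[0]-px(276,468))*2,(np.hypot(*(p[:2]-p[2:]))-192)]
s=least_squares(cost,[*c,*P[:2]],diff_step=1e-3);p=s.x;yaw=np.arctan2(*(p[:2]-p[2:])[::-1])
print(p,np.degrees(yaw),s.cost)
big=cv2.resize(im[105:265,255:435],None,fx=4,fy=4,interpolation=cv2.INTER_CUBIC)
for z in(36,):
    uv=((proj("side",outline(p[0],p[1],yaw,0,z))-[255,105])*4+1.5).astype(int);cv2.polylines(big,[uv.reshape(-1,1,2)],True,(255,255,0),1)
u=((proj("side",[[p[2],p[3],68]])-[255,105])*4+1.5).astype(int)[0];cv2.circle(big,tuple(map(int,u)),4,(0,0,255),1)
cv2.imwrite("pics/o1.png",big)
for n,q in dict(can=(418,148),pink=(262,158),mug=(0,0)).items():print(n,ray("side",*q,0).round())
E
```

```text
[ 641.26034592 -131.48926785  104.25089984] [ 2.   5.1  1.4 -2.6 -2.1 -3.8]
[ 449.44456364 -101.61348691   68.        ] 194.12845391202046 -8.85282976811632
[ 637.80752007 -132.50359891  448.69723368 -101.36443322] -9.350498244175213 4.060333197411917
can [ 749. -395.    0.]
pink [720. 106.   0.]
mug [1470. 1159.    0.]
```

View pics/o1.png

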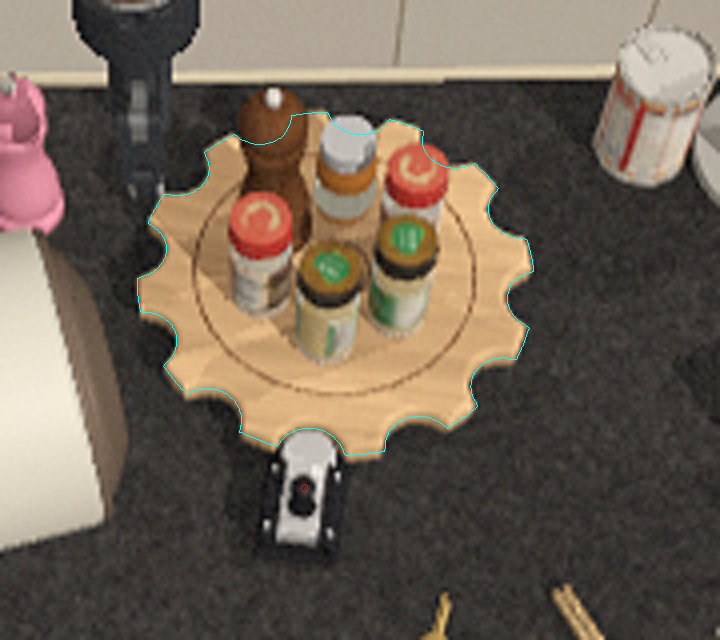

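The overlaid model fits the rim. The axis is at (638,-132), yaw is -9.35° and the peg is at (449,-101). Next I shut the gripper, align it and move above the gap between peg and rim.

Request:
drive_tool(
  targets=[
    [1,10,15,0,1],
    [1,25,35,0,2],
    [1,40,57,0,4],
    [1,57,80,0,5],
    [1,74,103,0,7],
    [1,90,126,0,9],
    [1,100,140,0,9.35],
    [1,106,148,0,9.35],
    [1,106,148,20,9.35],
    [1,106,148,50,9.35],
    [1,106,148,85,9.35],
    [1,106,148,110,9.35],
  ],
)

```text
clock: 1.3
position: [476.7, -105.8, 119.3]
ee_rot: [-0.647, 0.762, 0.001, -0.001]
contact_force: [-0.2, -0.1, 0.2]
gripper_width: 0.3
grasp_force: 0.0
```

Run:
```python
from h import *
s=arm.read_state();print(s['position'],s['ee_rot'],s['gripper_width'],s['contact_force'],s['clock'])
im=arm.get_image("scene");cv2.imwrite("pics/s2.png",cv2.resize(im[110:260,210:400],None,fx=4,fy=4,interpolation=cv2.INTER_CUBIC))
```

```text
[ 476.70841677 -105.78788171  119.34964084] [-6.47348359e-01  7.62193904e-01  5.44596020e-04 -5.09213337e-04] 0.34402936099190434 [-0.23469419 -0.07534248  0.24541664] 1.3
```

View pics/s2.png

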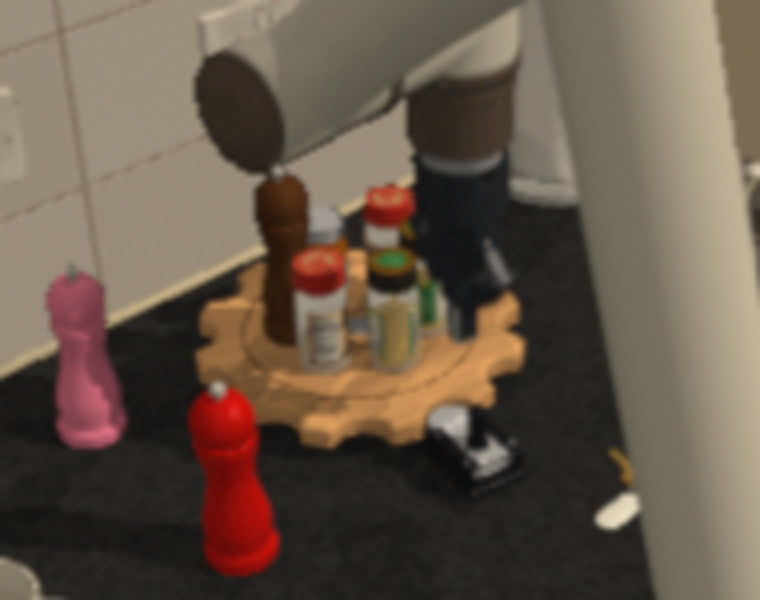

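The fingers are above the gap, clear of the peg. I'll descend, then push outward.

Request:
drive_tool(
  targets=[
    [1,0,0,15,0],
    [1,0,0,35,0],
    [1,0,0,55,0],
    [1,0,0,68,0],
    [1,0,0,74,0],
    [1,0,0,74,0],
    [1,0,3,74,0],
    [1,0,6,74,0],
  ],
)

```text
clock: 2.15
position: [472.3, -104.9, 48.3]
ee_rot: [-0.647, 0.762, -0.001, 0.001]
contact_force: [2.1, -0.9, -1.5]
gripper_width: -0.1
grasp_force: 1.1
```

Request:
drive_tool(
  targets=[
    [1,0,3,0,0],
    [1,0,6,0,0],
    [1,0,9,0,0],
    [1,0,12,0,0],
    [1,0,12,0,0],
  ],
)

```text
clock: 2.65
position: [459.0, -102.9, 47.6]
ee_rot: [-0.647, 0.762, -0.0, 0.0]
contact_force: [2.2, -0.1, 0.4]
gripper_width: 0.4
grasp_force: 0.7
```

Request:
drive_tool(
  targets=[
    [1,0,3,0,0],
    [1,0,6,0,0],
    [1,0,8,0,0],
    [1,0,10,0,0],
    [1,0,11,0,0],
    [1,0,12,0,0],
    [1,0,12,0,0],
    [1,0,12,0,0],
  ],
)

```text
clock: 3.45
position: [449.8, -101.3, 47.7]
ee_rot: [-0.647, 0.762, -0.002, 0.002]
contact_force: [7.3, -2.8, -1.5]
gripper_width: 0.1
grasp_force: 3.5
```

Request:
drive_tool(
  targets=[
    [1,0,2,0,0],
    [1,0,3,0,0],
    [1,0,3,0,0],
    [1,0,3,0,0],
  ],
)

```text
clock: 3.85
position: [449.7, -100.8, 48.1]
ee_rot: [-0.648, 0.762, -0.004, 0.004]
contact_force: [11.3, -5.6, -5.6]
gripper_width: 0.1
grasp_force: 5.9
```

The end stop is reached, so the bolt is fully drawn. Now I back off, lift, and go to the front-right hollow.

Request:
drive_tool(
  targets=[
    [1,0,-4,0,0],
    [1,0,-9,-3,0],
    [1,0,-9,-20,0],
    [1,0,-9,-40,0],
    [1,10,-13,-42,-3],
    [1,28,-20,-42,-9],
    [1,50,-29,-42,-16],
    [1,72,-38,-42,-23],
    [1,84,-43,-42,-28],
    [1,88,-44,-42,-30],
    [1,88,-44,-25,-30],
    [1,88,-44,-8,-30],
  ],
)

```text
clock: 5.05
position: [471.7, -194.6, 54.6]
ee_rot: [0.822, -0.57, -0.002, 0.001]
contact_force: [-0.4, 0.7, -0.3]
gripper_width: -0.2
grasp_force: 0.0
```

Run:
```python
from h import *
s=arm.read_state();print(s['position'],s['joints'],s['contact_force'])
im=arm.get_image("side");cv2.imwrite("pics/s3.png",cv2.resize(im[105:265,255:435],None,fx=4,fy=4,interpolation=cv2.INTER_CUBIC))
```

```text
[ 471.73842273 -194.60277937   54.60339802] [-0.0731538   0.40153781 -0.48994319 -0.00104537 -0.68251556  0.43295821] [-0.39024881  0.68447174 -0.27172034]
```

View pics/s3.png

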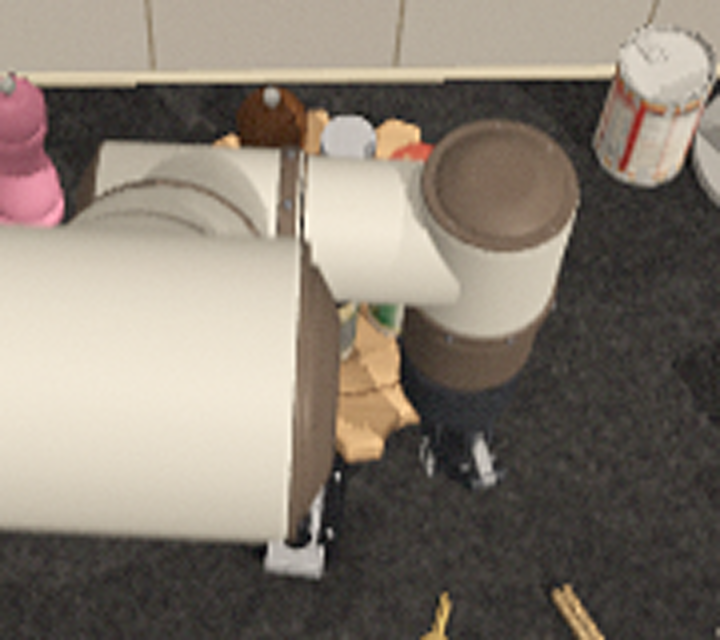

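The drawn bolt is visible at (295,555), and the fingers stand at the front-right. Before turning, I check the height of the wrist's sideways link over the mill.

Run:
```python
from h import *
px=lambda a,b,k=4:(255+a/4,105+b/4)
# cap centre; tool axis at x=471.7,y=-194.6
for n,q in dict(cap=(500,185),capL=(423,180),capR=(578,190)).items():
    for z in (300,340,380,420,460): print(n,z,ray("side",*px(*q),z).round()[:2])
# scene pic s2: brown disc, tool at (476.7,-105.8,119)
p2=lambda a,b:(210+a/4,110+b/4)
for n,q in dict(discbot=(268,172),disctop=(212,55),axis_brown=(465,125)).items():
    for z in (280,320,360,400,440): print(n,z,ray("scene",*p2(*q),z).round()[:2])
```

```text
cap 300 [ 541. -216.]
cap 340 [ 515. -209.]
cap 380 [ 489. -202.]
cap 420 [ 463. -194.]
cap 460 [ 436. -187.]
capL 300 [ 546. -170.]
capL 340 [ 519. -165.]
capL 380 [ 493. -160.]
capL 420 [ 466. -155.]
capL 460 [ 440. -150.]
capR 300 [ 537. -263.]
capR 340 [ 511. -253.]
capR 380 [ 485. -244.]
capR 420 [ 459. -234.]
capR 460 [ 433. -225.]
discbot 280 [576.   1.]
discbot 320 [520.  40.]
discbot 360 [463.  80.]
discbot 400 [407. 120.]
discbot 440 [351. 159.]
disctop 280 [766. -85.]
disctop 320 [698. -40.]
disctop 360 [630.   5.]
disctop 400 [562.  49.]
disctop 440 [495.  94.]
axis_brown 280 [ 526. -158.]
axis_brown 320 [ 473. -109.]
axis_brown 360 [420. -60.]
axis_brown 400 [366. -10.]
axis_brown 440 [313.  39.]
```

The link's underside will be about 250 mm up with the tool low, against the mill's 206 mm, so it clears. I'll descend and enter the hollow.

Request:
drive_tool(
  targets=[
    [1,0,0,12,0],
    [1,0,0,24,0],
    [1,0,0,33,0],
    [1,0,0,36,0],
    [1,0,-4,36,0],
    [1,0,-9,36,0],
    [1,0,-14,36,0],
    [1,0,-19,36,0],
    [1,0,-23,36,0],
    [1,0,-23,36,0],
  ],
)

```text
clock: 6.1
position: [495.9, -186.3, 19.5]
ee_rot: [0.823, -0.569, 0.0, -0.0]
contact_force: [-0.1, 0.0, 0.4]
gripper_width: -0.3
grasp_force: 0.0
```

Request:
drive_tool(
  targets=[
    [1,1.3,0,0,-0.5],
    [1,2.7,0,0,-1],
    [1,4.0,-0.1,0,-1.5],
    [1,5.3,-0.1,0,-2],
    [1,6.6,-0.1,0,-2.5],
    [1,8.0,-0.2,0,-3],
    [1,10.0,-0.3,0,-3.75],
    [1,11.9,-0.5,0,-4.5],
    [1,14.5,-0.7,0,-5.5],
    [1,17.2,-1.0,0,-6.5],
    [1,19.8,-1.3,0,-7.5],
    [1,22.5,-1.7,0,-8.5],
  ],
)

```text
clock: 7.3
position: [504.5, -207.1, 19.3]
ee_rot: [0.863, -0.506, -0.0, 0.0]
contact_force: [-1.4, 0.3, 0.4]
gripper_width: 0.3
grasp_force: 0.4
```

Request:
drive_tool(
  targets=[
    [1,4.0,-0.1,0,-1.5],
    [1,8.0,-0.2,0,-3],
    [1,11.9,-0.5,0,-4.5],
    [1,15.9,-0.8,0,-6],
    [1,19.8,-1.3,0,-7.5],
    [1,23.8,-1.9,0,-9],
    [1,27.7,-2.5,0,-10.5],
    [1,31.6,-3.3,0,-12],
    [1,35.5,-4.2,0,-13.5],
    [1,39.3,-5.2,0,-15],
    [1,43.2,-6.3,0,-16.5],
    [1,47.0,-7.4,0,-18],
  ],
)

```text
clock: 8.5
position: [533.7, -244.7, 19.2]
ee_rot: [0.931, -0.364, -0.0, 0.0]
contact_force: [-1.2, 0.6, 0.5]
gripper_width: 0.0
grasp_force: 0.4
```

Request:
drive_tool(
  targets=[
    [1,4.0,-0.1,0,-1.5],
    [1,8.0,-0.2,0,-3],
    [1,11.9,-0.5,0,-4.5],
    [1,15.9,-0.8,0,-6],
    [1,19.8,-1.3,0,-7.5],
    [1,23.8,-1.9,0,-9],
    [1,27.7,-2.5,0,-10.5],
    [1,31.6,-3.3,0,-12],
    [1,35.5,-4.2,0,-13.5],
    [1,39.3,-5.2,0,-15],
    [1,43.2,-6.3,0,-16.5],
    [1,47.0,-7.4,0,-18],
  ],
)

```text
clock: 9.7
position: [573.8, -271.1, 19.3]
ee_rot: [0.977, -0.214, 0.0, 0.0]
contact_force: [-0.8, -0.9, -0.5]
gripper_width: 0.1
grasp_force: 0.8
```

Run:
```python
from h import *
im=arm.get_image("side");cv2.imwrite("pics/s4.png",cv2.resize(im[105:265,255:435],None,fx=4,fy=4,interpolation=cv2.INTER_CUBIC))
print(arm.read_state()['joints'])
```

```text
[-1.86822428e-01  6.11630248e-01 -2.00311592e-01  2.17852109e-04
 -7.57446362e-01  1.32668899e+00]
```

View pics/s4.png

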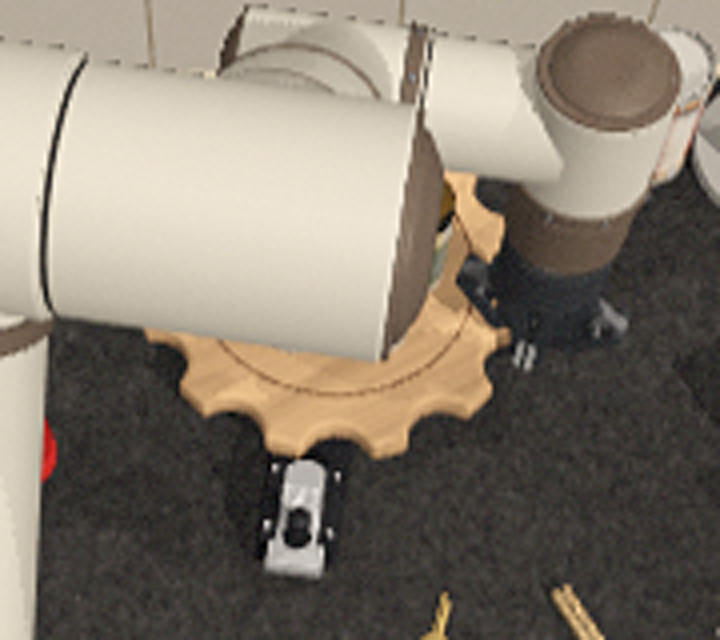

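The table is turning, the bolt is drawn, and the hollow near the bolt at (345,440) has moved as expected. I continue.

Request:
drive_tool(
  targets=[
    [1,4.0,-0.1,0,-1.5],
    [1,8.0,-0.2,0,-3],
    [1,11.9,-0.5,0,-4.5],
    [1,15.9,-0.8,0,-6],
    [1,19.8,-1.3,0,-7.5],
    [1,23.8,-1.9,0,-9],
    [1,27.7,-2.5,0,-10.5],
    [1,31.6,-3.3,0,-12],
    [1,35.5,-4.2,0,-13.5],
    [1,39.3,-5.2,0,-15],
    [1,43.2,-6.3,0,-16.5],
    [1,47.0,-7.4,0,-18],
  ],
)

```text
clock: 10.95
position: [619.6, -284.1, 19.3]
ee_rot: [0.998, -0.059, 0.0, 0.0]
contact_force: [-1.3, -2.2, 0.5]
gripper_width: -0.4
grasp_force: 0.9
```

Request:
drive_tool(
  targets=[
    [1,4.0,-0.1,0,-1.5],
    [1,8.0,-0.2,0,-3],
    [1,11.9,-0.5,0,-4.5],
    [1,15.9,-0.8,0,-6],
    [1,19.8,-1.3,0,-7.5],
    [1,23.8,-1.9,0,-9],
    [1,27.7,-2.5,0,-10.5],
    [1,31.6,-3.3,0,-12],
    [1,35.5,-4.2,0,-13.5],
    [1,39.3,-5.2,0,-15],
    [1,43.2,-6.3,0,-16.5],
    [1,47.0,-7.4,0,-18],
  ],
)

```text
clock: 12.15
position: [667.2, -282.2, 19.3]
ee_rot: [0.995, 0.098, 0.0, 0.0]
contact_force: [-1.0, -2.4, -0.4]
gripper_width: 0.0
grasp_force: 0.9
```

Request:
drive_tool(
  targets=[
    [1,4.0,-0.1,0,-1.5],
    [1,8.0,-0.2,0,-3],
    [1,11.9,-0.5,0,-4.5],
    [1,15.9,-0.8,0,-6],
    [1,19.8,-1.3,0,-7.5],
    [1,23.8,-1.9,0,-9],
    [1,27.7,-2.5,0,-10.5],
    [1,31.6,-3.3,0,-12],
    [1,35.5,-4.2,0,-13.5],
    [1,39.3,-5.2,0,-15],
    [1,43.2,-6.3,0,-16.5],
    [1,47.0,-7.4,0,-18],
  ],
)

```text
clock: 13.35
position: [712.3, -266.3, 19.5]
ee_rot: [0.968, 0.253, 0.001, 0.001]
contact_force: [1.4, -5.6, -1.3]
gripper_width: -0.3
grasp_force: 2.9
```

```bash
cat >> h.py <<'E'
def angle(im,lo,hi,mask_front=True):
    # table angle (deg) by matching outline of lower (front) arc to edges in the side picture
    dt=cv2.distanceTransform(255-cv2.Canny(im,60,150),cv2.DIST_L2,5);best=[]
    yaw=np.radians(-9.35)
    for a in np.arange(lo,hi,.5):
        o=outline(637.8,-132.5,yaw,np.radians(a));t=np.linspace(0,360,721)
        uv=proj("side",o[(t>130)&(t<235)]).astype(np.float32)
        e=cv2.remap(dt,uv[None,:,0].copy(),uv[None,:,1].copy(),cv2.INTER_LINEAR)[0]
        best.append((np.minimum(e,4).mean(),a))
    return sorted(best)[:3]
E
python3 - <<'E'
from h import *
print(angle(cv2.imread("pics/side0.png"),-15,15))
im=arm.get_image("side");cv2.imwrite("pics/s5.png",cv2.resize(im[105:265,255:435],None,fx=4,fy=4,interpolation=cv2.INTER_CUBIC))
print(angle(im,80,110)); s=arm.read_state();print(s['position'],s['joints'],s['contact_force'])
d=s['position'][:2]-[637.8,-132.5];print(np.hypot(*d),np.degrees(np.arctan2(d[1],d[0]))-200.65+360)
E
```

```text
[(np.float32(0.77131146), np.float64(0.0)), (np.float32(0.7759419), np.float64(-0.5)), (np.float32(0.7792882), np.float64(0.5))]
[(np.float32(0.7564032), np.float64(91.0)), (np.float32(0.76160616), np.float64(91.5)), (np.float32(0.7761621), np.float64(90.5))]
[ 713.01637362 -265.89067581   19.48434858] [-1.45151121e-01  7.83806025e-01  1.68158527e-01  6.69940590e-04
 -9.52629867e-01  2.22778467e+00] [ 2.29552546 -4.59668136 -1.58616498]
153.13580656932035 98.76779460622623
```

View pics/s5.png

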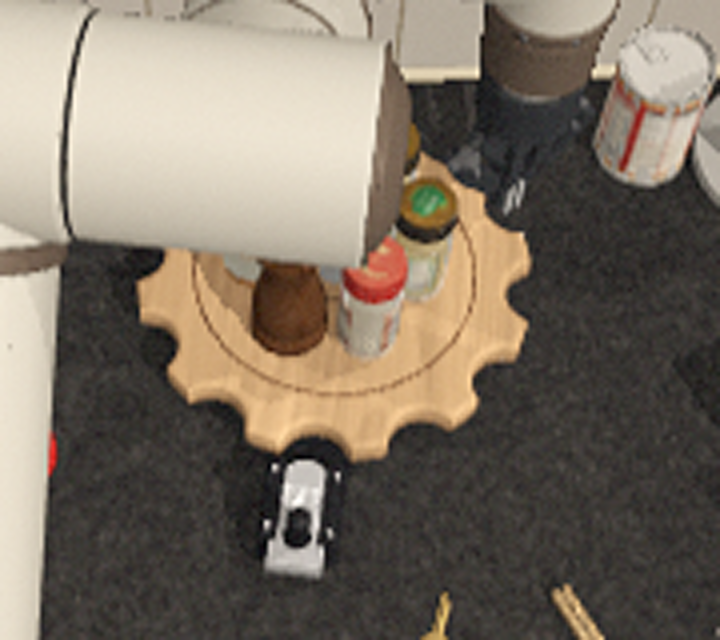

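Run:
```python
from h import *
a=cv2.imread("pics/s4.png");im=cv2.resize(a,(180,160),interpolation=cv2.INTER_AREA)
full=np.zeros((400,640,3),np.uint8);full[105:265,255:435]=im
print(angle(full,25,55))
```

```text
[(np.float32(0.78299826), np.float64(37.0)), (np.float32(0.7919652), np.float64(37.5)), (np.float32(0.79761624), np.float64(36.5))]
```

The table is at 91°, a steady 7.6° behind the finger, and the mill is upright at front left. I check the wall distance before the last 29°.

```bash
python3 -c "
from h import *
for q in((400,80),(600,75)):
  for z in(0,15): print(ray('side',255+q[0]/4,105+q[1]/4,z).round())"
```

```text
[ 844. -197.    0.]
[ 833. -195.   15.]
[ 846. -363.    0.]
[ 835. -359.   15.]
```

The wall is at x≈840, which leaves little room, so I'll take the last 29° with a fresh stroke from the front-right hollow. First I withdraw outward and go round outside the rim.

Request:
drive_tool(
  targets=[
    [1,-4,1,0,0],
    [1,-4,10,0,0],
    [1,-4,19,-10,0],
    [1,-4,19,-40,0],
    [1,-12,18.6,-40,4],
    [1,-29.9,16.4,-40,10],
    [1,-50.3,11.5,-40,17],
    [1,-70,4.1,-40,24],
    [1,-91.1,-7.1,-40,32],
    [1,-110.6,-21.2,-40,40],
    [1,-127.8,-37.9,-40,48],
    [1,-142.6,-56.8,-40,56],
  ],
)

```text
clock: 14.6
position: [558.7, -286.3, 60.2]
ee_rot: [0.972, -0.235, 0.0, -0.0]
contact_force: [-0.3, -0.2, -0.3]
gripper_width: -0.3
grasp_force: 0.0
```

Request:
drive_tool(
  targets=[
    [1,-23.9,-1.7,0,8],
    [1,-47.4,-6.7,0,16],
    [1,-70,-14.9,0,24],
    [1,-91.1,-26.1,0,32],
    [1,-108.2,-38.3,0,39],
    [1,-117.3,-46.2,0,43],
    [1,-117.3,-46.2,0,43],
    [1,-117.3,-46.2,12,43],
    [1,-117.3,-46.2,28,43],
    [1,-117.3,-46.2,40,43],
    [1,-117.3,-46.2,40,43],
  ],
)

```text
clock: 15.7
position: [474.2, -191.9, 17.1]
ee_rot: [0.82, -0.573, -0.002, 0.001]
contact_force: [-1.0, -0.2, 0.2]
gripper_width: 0.2
grasp_force: 0.0
```

Request:
drive_tool(
  targets=[
    [1,0,-5,0,0],
    [1,0,-10,0,0],
    [1,0,-15,0,0],
    [1,0,-19,0,0],
    [1,0,-21,0,0],
    [1,0,-21,0,0],
  ],
)

```text
clock: 16.3
position: [495.6, -184.1, 19.5]
ee_rot: [0.82, -0.572, 0.0, -0.0]
contact_force: [-0.6, -0.2, -0.2]
gripper_width: -0.1
grasp_force: 0.0
```

Request:
drive_tool(
  targets=[
    [1,2.7,0,0,-1],
    [1,5.3,-0.1,0,-2],
    [1,8.0,-0.2,0,-3],
    [1,11.9,-0.5,0,-4.5],
    [1,15.9,-0.8,0,-6],
    [1,18.5,-1.1,0,-7],
    [1,21.2,-1.5,0,-8],
    [1,23.8,-1.9,0,-9],
    [1,26.4,-2.3,0,-10],
    [1,30.3,-3.0,0,-11.5],
    [1,34.2,-3.9,0,-13],
    [1,38.1,-4.9,0,-14.5],
  ],
)

```text
clock: 17.5
position: [512.6, -218.5, 19.2]
ee_rot: [0.886, -0.464, -0.0, 0.0]
contact_force: [-1.7, -0.2, -0.1]
gripper_width: -0.2
grasp_force: 0.4
```

Request:
drive_tool(
  targets=[
    [1,4.0,-0.1,0,-1.5],
    [1,8.0,-0.2,0,-3],
    [1,11.9,-0.5,0,-4.5],
    [1,15.9,-0.8,0,-6],
    [1,19.8,-1.3,0,-7.5],
    [1,23.8,-1.9,0,-9],
    [1,27.7,-2.5,0,-10.5],
    [1,31.6,-3.3,0,-12],
    [1,35.5,-4.2,0,-13.5],
    [1,39.3,-5.2,0,-15],
    [1,43.2,-6.3,0,-16.5],
    [1,47.0,-7.4,0,-18],
  ],
)

```text
clock: 18.7
position: [545.4, -253.1, 19.2]
ee_rot: [0.948, -0.319, -0.001, 0.0]
contact_force: [-0.9, -0.6, 0.2]
gripper_width: 0.1
grasp_force: 0.9
```

Request:
drive_tool(
  targets=[
    [1,4.0,-0.1,0,-1.5],
    [1,7.0,-0.2,0,-2.6],
    [1,9.3,-0.3,0,-3.5],
    [1,10.6,-0.4,0,-4],
    [1,11.7,-0.5,0,-4.4],
    [1,11.7,-0.5,0,-4.4],
  ],
)

```text
clock: 19.3
position: [555.4, -259.5, 19.3]
ee_rot: [0.959, -0.283, 0.0, -0.0]
contact_force: [-1.5, -1.0, -0.7]
gripper_width: -0.0
grasp_force: 0.6
```

Run:
```python
from h import *
im=arm.get_image("side");cv2.imwrite("pics/s6.png",cv2.resize(im[105:265,255:435],None,fx=4,fy=4,interpolation=cv2.INTER_CUBIC))
print(angle(im,105,135)); s=arm.read_state();print(s['position'],s['ee_rot'],s['contact_force'])
d=s['position'][:2]-[637.8,-132.5];print(np.hypot(*d),np.degrees(np.arctan2(d[1],d[0]))-200.65+360)
```

```text
[(np.float32(0.86509246), np.float64(119.5)), (np.float32(0.86782295), np.float64(120.0)), (np.float32(0.8843062), np.float64(119.0))]
[ 555.43193776 -259.43334903   19.30835915] [ 9.58954156e-01 -2.83561104e-01  1.51305288e-04 -6.09196505e-05] [-2.00330578 -0.81915489 -1.18349494]
151.31613520487073 36.37013930188874
```

View pics/s6.png

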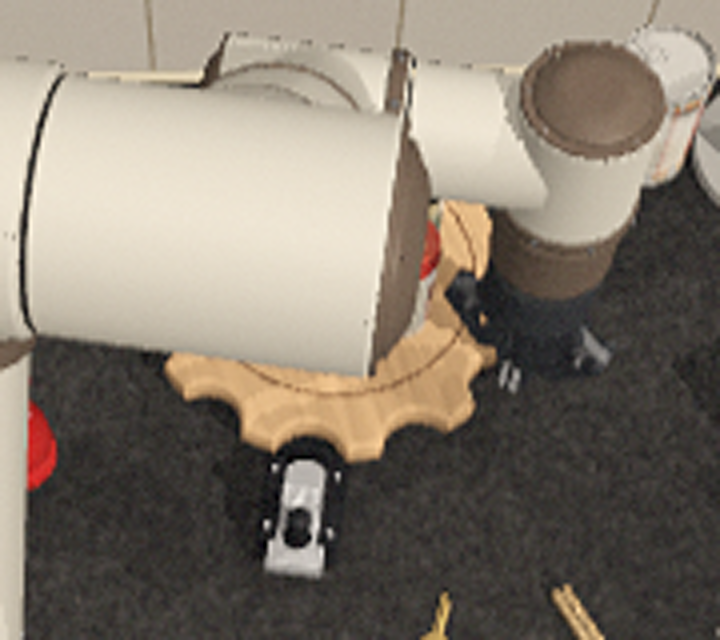

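The table stands at 119.5–120° with a hollow in front of the bolt, so I leave the hollow and go round to the outside of the peg.

Request:
drive_tool(
  targets=[
    [1,-4,1,0,0],
    [1,-4,10,0,0],
    [1,-4,20,-12,0],
    [1,-4,32,-40,0],
    [1,0,62,-66,0],
    [1,0,98,-66,0],
    [1,-26.1,97.6,-66,6],
    [1,-60.5,91.6,-66,14],
    [1,-93.7,80.8,-66,22],
    [1,-125,65.5,-66,30],
    [1,-153.9,46,-66,38],
    [1,-179.8,22.7,-66,46],
  ],
)

```text
clock: 20.55
position: [391.1, -180.5, 86.3]
ee_rot: [0.77, -0.639, 0.001, -0.001]
contact_force: [0.6, 0.5, 0.6]
gripper_width: -0.2
grasp_force: 0.0
```

Request:
drive_tool(
  targets=[
    [1,-34.8,-2.4,0,8],
    [1,-64.7,-8.5,0,15],
    [1,-87.1,-15.7,0,20.4],
    [1,-87.1,-15.7,0,20.4],
    [1,-87.1,-15.7,0,20.4],
  ],
)

```text
clock: 21.05
position: [391.2, -92.3, 86.1]
ee_rot: [-0.648, 0.762, -0.0, 0.001]
contact_force: [-0.7, 0.8, 0.4]
gripper_width: -0.1
grasp_force: 0.0
```

Run:
```python
from h import *
im=arm.get_image("side")
s=arm.read_state();q=s['ee_rot'];print(angle(im,105,135),s['position'],q,s['contact_force'],s['joints'],s['clock'])
u=np.array([.9867,-.1625]);d=s['position'][:2]-[637.8,-132.5];print('radius',-d@u,'lateral(left+)',d@[.1625,.9867])
sc=arm.get_image("scene")
cv2.imwrite("pics/s7.png",np.hstack([cv2.resize(x,None,fx=2.2,fy=3,interpolation=cv2.INTER_CUBIC) if 0 else cv2.resize(x,None,fx=2.2,fy=2.2,interpolation=cv2.INTER_CUBIC) for x in(im[80:280,255:435],sc[80:280,220:400])]))
```

```text
[(np.float32(1.937081), np.float64(119.0)), (np.float32(1.9417454), np.float64(118.5)), (np.float32(1.9517281), np.float64(118.0))] [391.00547106 -92.66598438  85.90982747] [-6.47352772e-01  7.62190233e-01 -3.57449183e-04  5.56586771e-04] [ 0.25403559 -0.26075763 -0.48848337] [ 1.76326166e-01  1.91565451e-01 -7.12866427e-01  9.23803375e-05
 -6.65042715e-01 -3.38982562e-01] 21.1
radius 249.9851892488108 lateral(left+) -0.7998877367688256
```

View pics/s7.png

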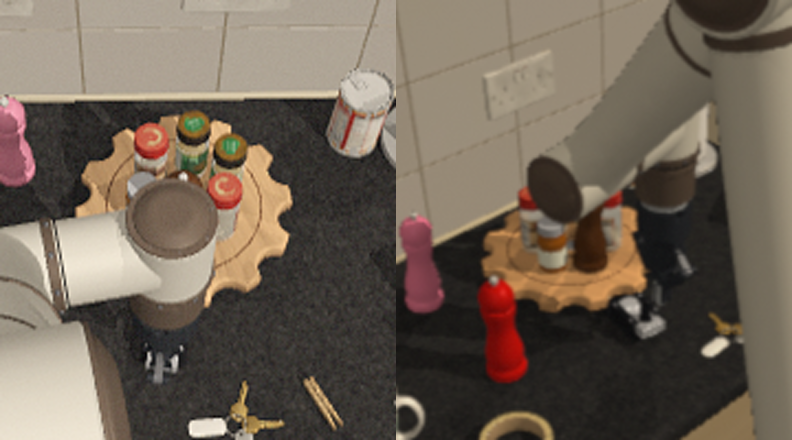

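The mill stands upright at the front, everything rides well, and the fingers are just outside the peg. I descend and push the bolt home.

Request:
drive_tool(
  targets=[
    [1,0,0,12,0],
    [1,0,0,27,0],
    [1,0,0,38,0],
    [1,0,0,38,0],
    [1,0,-4,38,0],
    [1,0,-7,38,0],
    [1,0,-10,38,0],
    [1,0,-13,38,0],
    [1,0,-16,38,0],
  ],
)

```text
clock: 22.05
position: [406.8, -94.9, 47.5]
ee_rot: [-0.647, 0.762, 0.0, 0.0]
contact_force: [-1.9, 1.8, 1.2]
gripper_width: -0.0
grasp_force: 1.1
```

Request:
drive_tool(
  targets=[
    [1,0,-2,0,0],
    [1,0,-4,0,0],
    [1,0,-6,0,0],
    [1,0,-8,0,0],
    [1,0,-10,0,0],
    [1,0,-12,0,0],
    [1,0,-13,0,0],
    [1,0,-14,0,0],
  ],
)

```text
clock: 22.85
position: [420.3, -97.2, 47.2]
ee_rot: [-0.647, 0.762, 0.0, -0.0]
contact_force: [-1.4, 0.5, 1.3]
gripper_width: 0.2
grasp_force: 1.0
```

Request:
drive_tool(
  targets=[
    [1,0,-1,0,0],
    [1,0,-2,0,0],
    [1,0,-3,0,0],
    [1,0,-4,0,0],
    [1,0,-5,0,0],
    [1,0,-5,0,0],
  ],
)

```text
clock: 23.45
position: [425.5, -98.0, 47.3]
ee_rot: [-0.647, 0.762, -0.0, 0.0]
contact_force: [-1.4, -0.5, 0.1]
gripper_width: -0.2
grasp_force: 0.8
```

Request:
drive_tool(
  targets=[
    [1,0,-1,0,0],
    [1,0,-2,0,0],
    [1,0,-3,0,0],
    [1,0,-4,0,0],
    [1,0,-5,0,0],
    [1,0,-5,0,0],
  ],
)

```text
clock: 24.05
position: [430.1, -98.8, 47.3]
ee_rot: [-0.647, 0.762, 0.0, -0.0]
contact_force: [-1.7, 0.3, 1.3]
gripper_width: -0.0
grasp_force: 1.3
```

Request:
drive_tool(
  targets=[
    [1,0,-1,0,0],
    [1,0,-2,0,0],
    [1,0,-3,0,0],
    [1,0,-4,0,0],
    [1,0,-5,0,0],
    [1,0,-5,0,0],
  ],
)

```text
clock: 24.65
position: [430.3, -99.5, 46.6]
ee_rot: [-0.647, 0.763, 0.003, -0.004]
contact_force: [-11.5, 4.8, 7.3]
gripper_width: -0.1
grasp_force: 6.1
```

The push has stalled at the end stop. I withdraw and verify with image measurements against the first picture.

Request:
drive_tool(
  targets=[
    [1,0,-2,0,0],
    [1,0,8,0,0],
    [1,0,18,0,0],
    [1,0,22,-20,0],
    [1,0,22,-50,0],
    [1,30,22,-80,0],
    [1,70,22,-110,0],
    [1,110,22,-140,0],
    [1,150,22,-150,0],
    [1,180,22,-150,0],
    [1,200,22,-150,0],
    [1,200,22,-150,0],
  ],
)

```text
clock: 25.85
position: [381.3, -295.4, 197.7]
ee_rot: [-0.646, 0.763, -0.001, 0.001]
contact_force: [-1.1, 0.2, -0.4]
gripper_width: 0.2
grasp_force: 0.0
```

Run:
```python
from h import *
im=arm.get_image("side");cv2.imwrite("pics/s8.png",im);o=cv2.imread("pics/side0.png")
s=arm.read_state();print(s['position'],s['contact_force'],s['clock']);print(angle(im,105,135))
# bolt bar+peg patch from first picture, searched now
t=o[212:242,319:343]
for n,b in(("now",im),("drawn s6",None)):
    if b is None:
        b=np.zeros_like(im);b[105:265,255:435]=cv2.resize(cv2.imread("pics/s6.png"),(180,160),interpolation=cv2.INTER_AREA)
    r=cv2.matchTemplate(b[205:255,305:360],t,cv2.TM_CCOEFF_NORMED);m=cv2.minMaxLoc(r);print(n,m[1],np.add(m[3],(305,205)),"ref (319,212)")
cv2.imwrite("pics/cmp.png",np.hstack([cv2.resize(x[110:250,265:425],None,fx=2.45,fy=2.45,interpolation=cv2.INTER_CUBIC) for x in(o,im)]))
print(proj("side",[[448.7,-101.4,68],[425,-97.5,68]]))
```

```text
[ 381.21051993 -294.29880429  197.48154806] [ 0.05804257  0.05622775 -0.01692263] 25.9
[(np.float32(2.975459), np.float64(119.0)), (np.float32(2.9775784), np.float64(119.5)), (np.float32(2.9863515), np.float64(118.5))]
now 0.35775303840637207 [336 225] ref (319,212)
drawn s6 0.6710001230239868 [318 220] ref (319,212)
[[330.64581799 226.67746301]
 [329.50427455 234.6556026 ]]
```

The arm hides the bolt from here. I go to the earlier clear-view position at the right of the table, touching nothing.

Request:
drive_tool(
  targets=[
    [1,-6,-35,0,0],
    [1,-12,-75,0,0],
    [1,-18,-115,0,0],
    [1,-25,-155,0,0],
    [1,-31,-190,0,0],
    [1,-31,-190,20,0],
    [1,-31,-190,60,0],
    [1,-31,-190,100,0],
    [1,-31,-190,130,0],
    [1,-31,-190,145,0],
    [1,-31,-190,145,0],
  ],
)

```text
clock: 27.0
position: [572.2, -291.9, 49.4]
ee_rot: [-0.648, 0.762, 0.002, -0.001]
contact_force: [0.5, 1.4, 0.2]
gripper_width: -0.1
grasp_force: 0.0
```

Run:
```python
from h import *
im=arm.get_image("side");cv2.imwrite("pics/s9.png",im);o=cv2.imread("pics/side0.png")
s=arm.read_state();print(s['position'],s['contact_force'],s['clock']);print(angle(im,105,135))
s6=np.zeros_like(im);s6[105:265,255:435]=cv2.resize(cv2.imread("pics/s6.png"),(180,160),interpolation=cv2.INTER_AREA)
up=lambda a:cv2.resize(a,None,fx=4,fy=4,interpolation=cv2.INTER_CUBIC)
for y0,y1 in((212,242),(217,236)):
  t=up(o[y0:y1,321:341])
  for n,b in(("start",o),("now",im),("drawn s6",s6)):
    m=cv2.minMaxLoc(cv2.matchTemplate(up(b[205:255,310:355]),t,cv2.TM_CCOEFF_NORMED));print(n,m[1],np.array(m[3])/4+(310,205))
```

```text
[ 573.51770436 -292.51849853   51.48603921] [ 0.72787891 -0.47197337  0.36233007] 27.05
[(np.float32(0.7747813), np.float64(119.5)), (np.float32(0.7771451), np.float64(119.0)), (np.float32(0.7846969), np.float64(120.0))]
start 0.9994440078735352 [321. 212.]
now 0.9914169311523438 [321. 212.]
drawn s6 0.6848312020301819 [320. 220.]
start 0.9994115829467773 [321. 217.]
now 0.9917028546333313 [321. 217.]
drawn s6 0.7972909212112427 [320.  224.5]
```

The bolt's image patch now matches its starting home position exactly (correlation 0.99, no shift), and the table angle reads about 119.5°. The arm is clear, so I hand in.

```bash
python3 -c "
from bench import arm
print(arm.job_done())"
```

```text
the job is handed in; nothing more can be done
None
```

I drew the bolt back, turned the table about 120° counter-clockwise so the mill stands upright at the front, pushed the bolt fully home, and handed the job in at about 27 s; no verdict came back.

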